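# Lock an extension rod into the inside micrometer head

## Robot

A 6-joint arm with a two-finger parallel gripper is mounted at the origin on the work surface. World frame = base frame: x ahead of the robot, y to its left, z up, the work surface at z = 0. Lengths are in mm, angles in degrees, forces in N, time in s.
With the tool pointing down it reaches from about 350 to 850 mm from the base axis. Payload 8.1 kg.
Tool frame: the origin (TCP) lies midway between the tips of the shut fingers; the grasp point (between the pads) lies 19 mm behind it; z points along the fingers, y is the line along which they close (so a half turn about z gives the same grasp; the last joint's range is limited). The gripper opens to 85 mm and grips with 20 to 120 N. Pads are 22 mm wide; open, the fingers measure 114 mm over their backs; the gripper's body (76 mm by 85 mm) begins 54 mm behind the grasp point. The pads swing forward as they close: fully open they stand 13 mm farther back than shut.
Start: joints at [-81.669, 7.471, 85.268, -0, 87.261, -4.893], TCP at [137.274, -584.09, 231.292] pointing down, gripper open.
Joint ranges: [-169.43, 169.43], [-51.17, 129.36], [1.28, 143.12], [-76.62, 256.62], [0, 156.53], [-152.29, 152.29]. Speed limits (degrees/s): [136.94, 136.94, 159.86, 180, 180, 180].

## Interface

Orientations are given as [roll, pitch, yaw] about the fixed x, y, z axes, in that order (R = Rz(yaw) Ry(pitch) Rx(roll)).
In Python, from bench import r gives the robot as it stands.
- The arm moves only by the tool send_rows, never from a script. Its argument "increments" is a list of rows, each a list of 6 numbers: the shift along the tool's x, y, z in mm, then the turn, a rotation vector about the tool's x, y, z in rad. A call has 1 to 5 rows; each row shifts and turns the commanded pose from where the row before left it, along the tool's axes as they then stand; what a row does not reach is not made up. A row lasts 1/8 s, in which the tool goes at most 62.5 mm and 10.7 degrees, less where a joint would pass 70% of its speed; a pose out of reach is approached as far as the arm can. A call is refused whole if a number of a shift passes 62.5 or a number of a turn 0.188, either way. A call with a gripper value outside its range is refused whole. "grip" is the closure, from -1 (fully open) to 1 (shut), set as the call begins (left out, the last holds). The fingers move at their own pace and stop on an object; "grip_force" is the grip in N (left out, the last holds). Time passes only in rows, so rows that do not move let the fingers close. It gives the time, the measured TCP pose, the force, the opening and the grip force at its end, in the units of the state.
- r.sense(): the state, without advancing time (a new reading comes with each control period).
- r.snapshot(name): name is "scene" or "top"; returns a dict with "img" (420x560x3 uint8, blue, green, red), "z_map" (420x560 float32, mm along the optical axis (not along the pixel's ray), 0 where there is no reading), "fx", "fy", "cx", "cy" (pixels), "view" (4x4, takes a point from world to camera coordinates). Camera axes: x right, y down, z forward; pixel columns grow to the right and rows downward; lengths in mm; the calibration is good to about 2 mm. A picture is of the moment at which its call begins.
- r.hand_in(): hands the job in; it is judged then, once.
The state is a dict: "time": time; "joint_pos": joint angles; "qd": joint speeds; "joint_efforts": joint torques, N m; "tool_pos": TCP position; "tcp_rot": TCP orientation; "ft_force": force on the tool from outside, world axes, zero at the start; "wrist_torque": the same for the moment, N m; "finger_gap": finger opening in mm; "grip_force": force on a finger pad.
Only numpy, scipy, OpenCV 4.12 (cv2) and the standard library are available. Lean on these libraries where they do the work, as an engineer would, in place of code of your own. Each camera call takes 0.05 s, during which the arm holds its last target. There are 200 camera calls.

## Task

Working with the fingertips only, push the chrome extension rod along its trough until its collar sits fully home against the micrometer head's socket. Then push the brass slide by its thumb tab past the red stop pin and let it go, so that it springs back against the dropped pin and stays latched at mid position across the rod. Do not lift or pick up anything, and leave the other things in the drawer where they are.

Things in the scene. Friction and masses are not known exactly. Their poses are not given: they have to be found in the camera images.
- cradle: Fixed grey base plate (x -60..140, y -77..35, 12 mm thick) with aluminium trough, satin inside-micrometer head and brass lock slide. Origin on the drawer floor (8 mm above the table); +x along the rod axis towards the head, +y left, z up. Rod axis at y 0, z 40 mm. Trough x -55..7 mm, 22 mm wide, walls to z 42; head x 45..141 mm, radius up to 16.5 mm
- socket_face (a point): centre of the open face of the head's round socket (bore 14 mm), at cradle x 45, y 0, z 40 mm; the rod's collar rests flat against this face when the rod is fully home
- rod_collar (a point): chrome extension rod (loose, 97 g, lying in the trough along cradle x): point on its axis at the front face of its collar (24 mm diameter, 6 mm thick). An 8 mm spigot, 14 mm long, stands in front of it. At the start 17 to 30 mm short of the socket face; home is 0. It slides freely, under 1 N
- rod_tail (a point): centre of the flat rear end of the same rod (10 mm diameter), 120 mm behind the collar's front face, 48 mm above the table; free air around and below it down to the drawer floor. Pushing here along cradle +x drives the rod home; when home it still stands 20 mm out of the trough and 15 mm past the base plate
- lock_slide (a joint): travel of the sprung brass slide along cradle +y, m: 0 = out (as found), 0.040 = end stop; spring 3 N at 0, 8 N at 0.040. Pushed beyond 0.027, the red stop pin drops behind it; let go, it then springs back only to about 0.020 (mid) and stays latched. Its tongue then lies across the rod behind the collar; a collar over 3 mm short of home blocks it or is shut out
- thumb_face (a point): centre of the flat outer (-y) face of the slide's upright brass thumb tab: 22 mm wide, 30 mm high (54.5 to 84.5 mm above the drawer floor), 7 mm thick. Moves with the slide; starts at cradle x 33, y -90 mm. Push it along cradle +y. Free space behind; inwards is the pin bridge, outer face at cradle y -42 mm, top 72 mm above the drawer floor
- stop_pin (a joint): drop of the sprung vertical stop pin with the red knob, in m: 0 = raised, riding on the slide; 0.006 = dropped behind the slide's rail
- pin_knob (a point): top centre of the red knob (13 mm diameter) of the stop pin, at cradle x 33, y -30 mm; 88 mm above the drawer floor when raised, 82 mm when dropped; the highest thing on the cradle
- rod_b_mid (a point): a spare chrome rod lying in the light wooden rack (rod axis 32 mm above the table); leave it alone. 114 mm long over all; point half-way along its axis
- rod_c_mid (a point): the other spare rod in the rack; leave it alone. Point as for rod_b_mid
- phenolic_handle: black handle, 32 mm diameter, 88 mm tall, standing on the drawer floor, origin at its foot; leave it alone
- brass_collar: worn brass lock collar lying flat on the drawer floor to the left of the cradle, 40 mm diameter, 14 mm high, origin at its underside; leave it alone
- spacer_tube: green plastic spacer tube, 28 mm diameter, 40 mm tall, standing in the tin tray (130 x 90 x 22 mm), origin at its foot; leave it alone
- spanner: small spanner, 130 mm, lying flat on the drawer floor; leave it alone. (The drawer: rim 42 mm above the table, two 26 mm high dividers run along x at y 278 and -300 mm)
- rod: the same extension rod as a whole; its origin is the point rod_collar and its x axis points to the socket
Mind the look-alikes: they are no part of the job. Leave any green or turquoise look-alike of the rod alone.

How it is judged (in metres and radians):
On the way, in this order (a step that is already met when the one before it is completed fails the run):
1. the rod's collar is home against the socket while the slide is still out (x of rod_collar in the frame of socket_face between -0.002 and 0.002 m and value of joint lock_slide below 0.004 m), for 0.1 s.
2. the slide has been pushed past the stop pin (value of joint lock_slide above 0.026 m), for 0.02 s.
At the end, for the whole second after the job is handed in: The rod's collar is within 2 mm of the socket face and within 4 mm of its axis, the slide rests at 17 to 23 mm of travel with the stop pin dropped (more than 4.5 mm), and all is at rest (x of rod_collar in the frame of socket_face between -0.002 and 0.002 m and z of rod_collar in the frame of socket_face between -0.004 and 0.004 m and y of rod_collar in the frame of socket_face between -0.004 and 0.004 m and value of joint lock_slide between 0.017 and 0.023 m and velocity of joint lock_slide between -0.01 and 0.01 m/s and value of joint stop_pin above 0.0045 m and linear speed of rod below 0.02 m/s); the robot touches nothing.
It fails at once if the arm or the gripper's body, not the fingers, pushes the rod or the cradle with its slide (over 5 N) (contact force between the arm and rod above 5 N or contact force between the arm and cradle above 5 N).
It fails at once if the rod is lifted or carried (more than 6 mm up at either end) (z of any of rod_collar, rod_tail in the frame of socket_face above 0.006 m).
It fails at once if another thing in the drawer is moved more than 15 mm (distance of any of rod_b_mid, rod_c_mid, phenolic_handle, brass_collar, spacer_tube, spanner from where it was at the start of the episode above 0.015 m).
It also fails if it takes over 43 s, if anything falls off the work surface, if the arm or the gripper's body presses on something with over 40 N, if the wrist force passes 120 N, or if a joint passes its speed limit or range.

## Working session

There is one attempt and no reset: what is moved stays moved. The work goes in short steps, Python scripts to look and compute and a tool call to move; the robot and the scene stay as the last step left them, time stands still between calls to the robot, and variables do not carry over. Pictures are saved under pics/ and viewed, at most 10 in all, crops included, and the job is handed in when it is done.

Besides the shell and the picture viewer there is one more tool, called after "Call:" as a command line: name --pt "numbers of a row" for each row, then --argument value for the rest. send_rows: Moves the arm, as the interface text tells. Its arguments: {"type":"object","properties":{"increments":{"type":"array"},"grip":{"type":"number"},"grip_force":{"type":"number"}},"required":["increments"]}

```bash
mkdir -p pics
cat > h.py <<'E'
import numpy as np, cv2, pickle
from bench import r
def snap(n,f):
    s=r.snapshot(n); cv2.imwrite('pics/'+f+'.png',s['img']); pickle.dump(s,open(f+'.pkl','wb')); return s
def cloud(s):
    v,u=np.mgrid[0:420,0:560]; z=s['z_map'].astype(float)
    P=np.stack([(u-s['cx'])/s['fx']*z,(v-s['cy'])/s['fy']*z,z,np.ones_like(z)],-1)
    W=P@np.linalg.inv(s['view']).T
    W[z==0]=np.nan
    return W[...,:3]
E
python3 - <<'E'
from h import *
s=snap('top','t1');q=snap('scene','s1')
cv2.imwrite('pics/both.png',cv2.resize(np.vstack([s['img']]),(800,600)))
print(r.sense()); print(s['view'].round(2),q['view'].round(2))
E
```

```text
{'time': 0.1, 'joint_pos': array([-8.16686471e+01,  7.51146694e+00,  8.53247577e+01,  8.30697990e-04,
        8.72624537e+01, -4.89167338e+00]), 'qd': array([-0.0709652 , -0.05781311, -0.14742357, -0.13181462, -0.04114231,
       -0.00230656]), 'joint_efforts': array([ 4.77475278e-04, -5.70947385e+01, -5.01944661e+01, -3.61722505e-04,
        8.12468788e-03, -2.66422643e-05]), 'tool_pos': array([ 137.21172283, -583.57324057,  230.32572658]), 'tcp_rot': array([-1.79901752e+02, -9.24116309e-03,  1.32229779e+01]), 'ft_force': array([-0.47714449, -0.21840785,  0.24520841]), 'wrist_torque': array([-0.0412396 , -0.04927418, -0.04723171]), 'grip_force': 0.0, 'finger_gap': 85.2646398766022}
[[-0.00000e+00 -1.00000e+00 -0.00000e+00 -5.95000e+01]
 [-9.90000e-01  0.00000e+00 -1.00000e-01  4.93410e+02]
 [ 1.00000e-01  0.00000e+00 -9.90000e-01  1.21776e+03]
 [ 0.00000e+00  0.00000e+00  0.00000e+00  1.00000e+00]] [[-5.50000e-01  8.30000e-01  1.00000e-02  3.25380e+02]
 [ 6.40000e-01  4.30000e-01 -6.40000e-01 -2.32530e+02]
 [-5.40000e-01 -3.50000e-01 -7.70000e-01  1.51527e+03]
 [ 0.00000e+00  0.00000e+00  0.00000e+00  1.00000e+00]]
```

View pics/both.png

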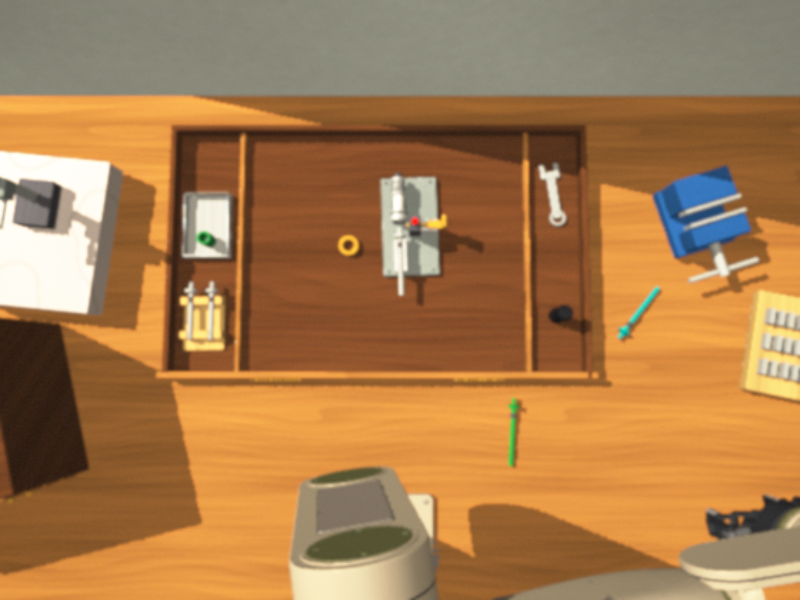

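View pics/s1.png

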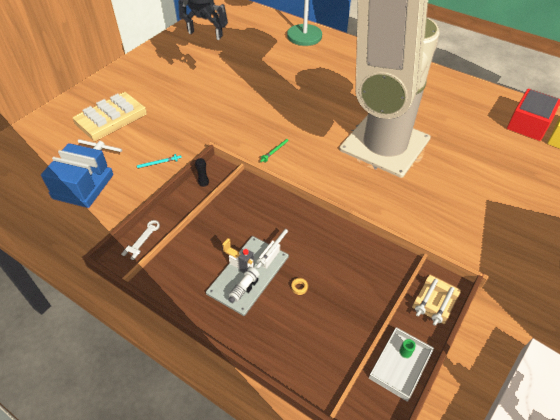

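The top view shows the cradle at about (410,226) in the 800-px picture. The red knob is at (415,221), the brass tab at (437,222) and the rod tail at (401,292). The cradle's x axis runs nearly along world +x. Next I'll measure these points.

Run:
```python
from h import *
s=pickle.load(open('t1.pkl','rb'));W=cloud(s);im=s['img'].astype(int)
roi=np.zeros((420,560),bool);roi[115:212,262:318]=1
X,Y,Z=W[...,0],W[...,1],W[...,2]
hsv=cv2.cvtColor(s['img'],cv2.COLOR_BGR2HSV).astype(int)
sl=lambda m:[f(W[m],axis=0).round(1) for f in (np.nanmin,np.nanmedian,np.nanmax)]+[m.sum()]
# plate
m=roi&(abs(Z-20)<4)&(hsv[...,1]<70)
print('plate',sl(m)); p=W[m][:,:2].astype(np.float32); print(cv2.minAreaRect(p))
red=roi&((hsv[...,0]<6)|(hsv[...,0]>174))&(hsv[...,1]>190)&(im[...,2]>130)&(Z>60);print('red',sl(red))
br=roi&(abs(hsv[...,0]-24)<7)&(hsv[...,1]>140)&(Z>75)&(im[...,2]>120);print('brass',sl(br)); p=W[br][:,:2].astype(np.float32); print(cv2.minAreaRect(p))
# rod: thin near tail
for v in range(190,212,2):
    k=np.where(roi[v]&(Z[v]>35)&(Z[v]<65))[0]
    if len(k): print(v,k,X[v,k].mean().round(1),Y[v,k].mean().round(1),np.nanmax(Z[v,k]).round(1))
# head axis
hm=roi&(Z>55)&(Z<68)&(hsv[...,1]<80); print('head',sl(hm))
for v in range(118,150,3):
    k=np.where(hm[v])[0]
    if len(k): print(v,X[v,k].mean().round(1),Y[v,k].min().round(1),Y[v,k].max().round(1),Z[v,k].max().round(1))
c=s['img'][110:215,240:330];q=pickle.load(open('s1.pkl','rb'))['img'][220:320,195:300]
cv2.imwrite('pics/c.png',np.hstack([cv2.resize(c,(400,467)),cv2.resize(q,(400,467))]))
```

```text
plate [array([ 542.1, -122.9,   16. ]), array([632.5, -73.9,  20. ]), array([743.8,  -6.8,  24. ]), np.int64(1652)]
((642.8096923828125, -64.8388671875), (199.6385955810547, 112.02429962158203), 1.9182848930358887)
red [array([629.5, -75.9,  91. ]), array([633.8, -73.2,  95. ]), array([639.4, -70.5, 100.8]), np.int64(10)]
brass [array([ 627.7, -133.3,   79.2]), array([ 633.7, -130.3,   92.9]), array([ 648.4, -127.5,   97.6]), np.int64(21)]
((638.0347290039062, -130.41603088378906), (5.7719831466674805, 20.485952377319336), 88.1264419555664)
190 [279 280 281 282] 543.5 -46.9 56.9
192 [279 280 281 282] 538.2 -46.8 53.3
194 [279 280 281 282] 532.5 -46.8 53.1
196 [279 280 281 282] 526.9 -46.8 53.8
198 [280 281 282] 521.4 -48.2 52.1
200 [280 281 282] 515.7 -48.2 52.3
202 [280 281 282] 509.9 -48.3 54.6
204 [280 281 282] 504.2 -48.3 54.6
head [array([ 506.5, -110. ,   55. ]), array([675.4, -42.7,  59.2]), array([740.4, -28.4,  67.9]), np.int64(277)]
121 740.3 -39.7 -36.8 57.0
124 731.2 -51.0 -31.2 60.5
127 721.4 -51.0 -31.3 64.6
130 713.3 -51.0 -28.4 65.5
133 704.9 -53.8 -31.2 62.0
136 696.4 -48.2 -36.9 61.0
139 687.9 -51.0 -37.0 60.2
142 679.2 -48.2 -36.9 61.1
145 670.7 -51.0 -37.0 59.3
148 660.9 -53.9 -31.4 65.9
```

View pics/c.png

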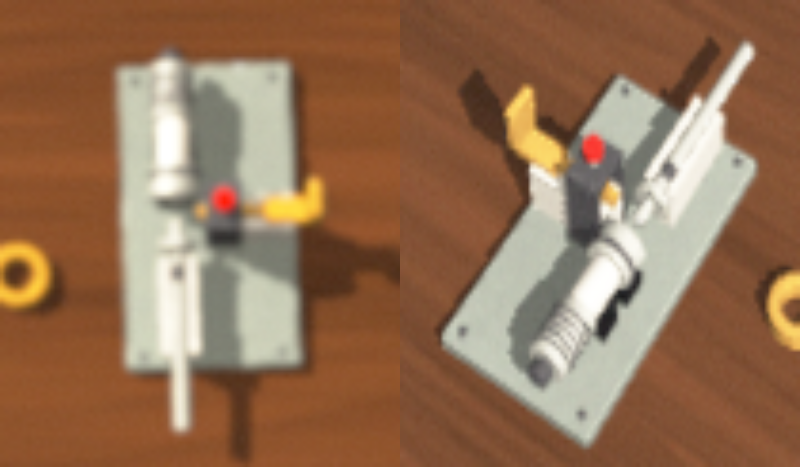

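The pose fit gives cradle origin ≈ (602, -45), yaw ≈ 2°. The knob and tab predictions agree with the measured points to about 2 mm. The rod tail is at x ≈ 503, so the rod is about 24 mm short, which is within 17–30. I'll shut the fingers, align yaw and travel over.

Call:
send_rows --pt "0 0 0 0 0 0.098" --pt "0 0 0 0 0 0.097" --pt "20 -40 0 0 0 0" --pt "20 -40 0 0 0 0" --pt "20 -40 0 0 0 0" --grip 1 --grip_force 60

```text
time: 0.72
tool_pos: [193.2, -460.5, 230.7]
tcp_rot: [-179.9, 0.0, 2.0]
ft_force: [0.3, -0.3, 0.6]
finger_gap: 0.2
grip_force: 0.0
```

Call:
send_rows --pt "20 -40 0 0 0 0" --pt "20 -40 0 0 0 0" --pt "20 -40 0 0 0 0" --pt "20 -40 0 0 0 0" --pt "20 -40 0 0 0 0"

```text
time: 1.35
tool_pos: [285.9, -257.1, 231.0]
tcp_rot: [-180.0, 0.0, 2.0]
ft_force: [1.5, 0.6, -0.4]
finger_gap: 0.3
grip_force: 0.0
```

Call:
send_rows --pt "38 -40 0 0 0 0" --pt "38 -40 0 0 0 0" --pt "38 -40 0 0 0 0" --pt "38 -40 10 0 0 0" --pt "35 -35 30 0 0 0"

```text
time: 1.98
tool_pos: [467.9, -55.4, 192.4]
tcp_rot: [179.9, -0.2, 2.1]
ft_force: [0.6, 0.6, 0.2]
finger_gap: 0.2
grip_force: 0.0
```

Call:
send_rows --pt "0 0 40 0 0 0" --pt "0 0 40 0 0 0" --pt "0 0 10 0 0 0" --pt "0 0 0 0 0 0"

```text
time: 2.48
tool_pos: [465.3, -57.0, 101.3]
tcp_rot: [-180.0, 0.1, 2.0]
ft_force: [1.0, -0.6, 1.2]
finger_gap: -0.1
grip_force: 0.0
```

Call:
send_rows --pt "0 -7.5 30 0 0 0" --pt "0 0 30 0 0 0" --pt "0 0 4 0 0 0" --pt "0 0 0 0 0 0" --pt "0 0 0 0 0 0"

```text
time: 3.1
tool_pos: [466.9, -50.0, 39.3]
tcp_rot: [180.0, -0.2, 2.0]
ft_force: [1.3, -0.1, -0.0]
finger_gap: -0.4
grip_force: 0.0
```

Run:
```python
from h import *
s=snap('top','t2');q=snap('scene','s2')
c=s['img'][110:235,240:330];q=q['img'][200:320,195:315]
cv2.imwrite('pics/c2.png',np.hstack([cv2.resize(c,(400,555)),cv2.resize(q,(400,555))]))
print(r.sense()['tool_pos'])
```

```text
[466.48731813 -49.8497025   38.75162109]
```

View pics/c2.png

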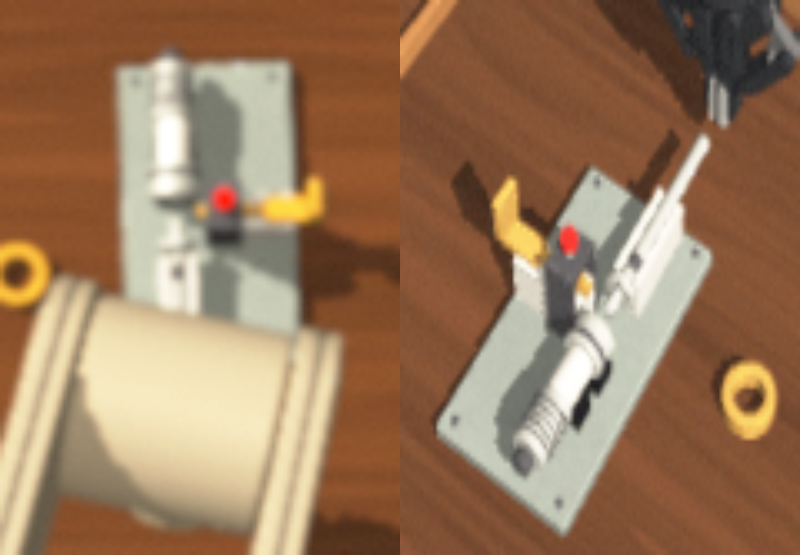

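The fingertips are directly behind the rod tail (right panel, about (715,120)), in line with it, so I'll push along tool x.

Call:
send_rows --pt "10 0 0 0 0 0" --pt "6 0 0 0 0 0" --pt "4 0 0 0 0 0" --pt "4 0 0 0 0 0" --pt "4 0 0 0 0 0"

```text
time: 3.82
tool_pos: [493.4, -48.4, 37.1]
tcp_rot: [-180.0, 0.0, 2.1]
ft_force: [-0.9, -0.5, 0.4]
finger_gap: -0.1
grip_force: 0.5
```

Call:
send_rows --pt "3 0 0 0 0 0" --pt "3 0 0 0 0 0" --pt "3 0 0 0 0 0" --pt "3 0 0 0 0 0" --pt "0 0 0 0 0 0"

```text
time: 4.45
tool_pos: [505.7, -48.1, 37.4]
tcp_rot: [180.0, -0.0, 2.1]
ft_force: [-0.3, -0.1, -0.2]
finger_gap: 0.1
grip_force: 0.0
```

Run:
```python
from h import *
s=snap('top','t3')
q=snap('scene','s3')
cv2.imwrite('pics/c3.png',np.hstack([cv2.resize(s['img'][130:190,250:310],(400,400),interpolation=2),cv2.resize(q['img'][215:305,215:305],(400,400),interpolation=2)]))
print(r.sense()['tool_pos'],r.sense()['ft_force'])
```

```text
[505.40761189 -48.08325006  37.31372908] [ 0.56212537 -0.11092516  0.07545595]
```

View pics/c3.png

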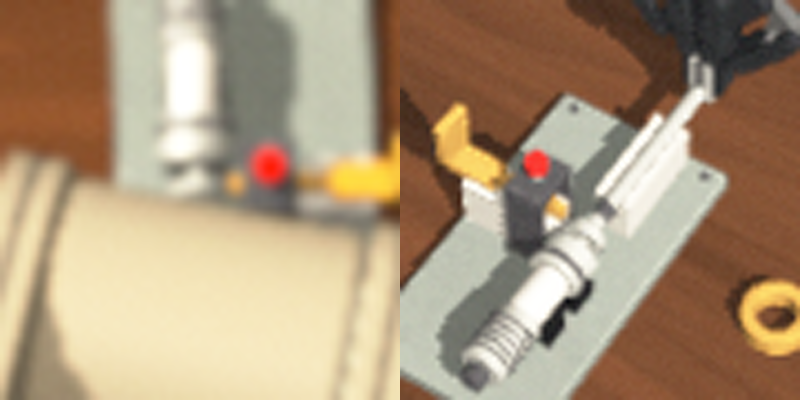

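The rod has moved well: the spigot is entering the socket and the collar still shows a gap. I'll go on slowly until the force rises.

Call:
send_rows --pt "2 0 0 0 0 0" --pt "2 0 0 0 0 0" --pt "2 0 0 0 0 0" --pt "1.5 0 0 0 0 0" --pt "0 0 0 0 0 0"

```text
time: 5.18
tool_pos: [513.0, -47.8, 37.3]
tcp_rot: [180.0, -0.0, 2.1]
ft_force: [0.2, 0.1, 0.3]
finger_gap: -0.2
grip_force: 0.0
```

Call:
send_rows --pt "1 0 0 0 0 0" --pt "1 0 0 0 0 0" --pt "1 0 0 0 0 0" --pt "0 0 0 0 0 0"

```text
time: 5.68
tool_pos: [514.2, -47.7, 37.0]
tcp_rot: [-180.0, 0.2, 2.1]
ft_force: [-8.7, -1.1, 6.5]
finger_gap: -0.3
grip_force: 4.8
```

Call:
send_rows --pt "1.5 0 0 0 0 0" --pt "0 0 0 0 0 0"

```text
time: 5.92
tool_pos: [514.3, -47.7, 36.8]
tcp_rot: [-180.0, 0.4, 2.1]
ft_force: [-17.2, -0.5, 13.7]
finger_gap: 0.3
grip_force: 8.7
```

Run:
```python
from h import *
q=snap('scene','s4')
cv2.imwrite('pics/c4.png',cv2.resize(q['img'][220:290,220:300],(640,560),interpolation=2))
```

```text
(no output)
```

View pics/c4.png

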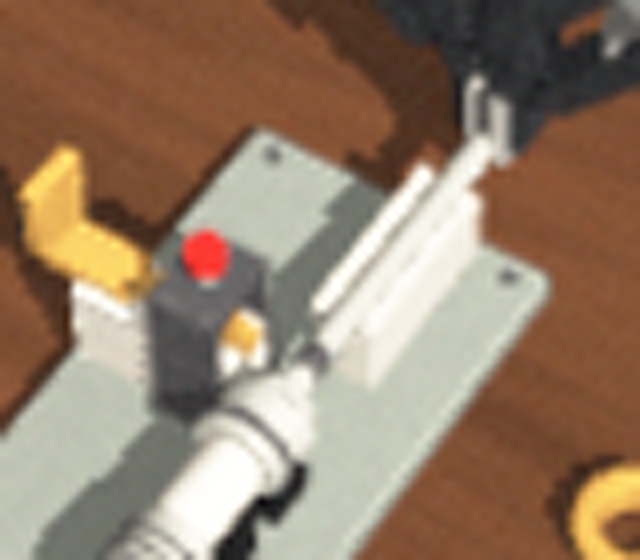

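The collar is seated: the force rises to 17 N with no further travel. I'll back off, rise and move out to the thumb tab.

Call:
send_rows --pt "-2 0 0 0 0 0" --pt "-2 0 0 0 0 0" --pt "-8 0 0 0 0 0" --pt "-15 0 -10 0 0 0" --pt "0 0 -40 0 0 0"

```text
time: 6.6
tool_pos: [486.7, -48.0, 84.8]
tcp_rot: [-179.9, 0.4, 2.0]
ft_force: [0.4, -0.5, 0.4]
finger_gap: 0.1
grip_force: 0.0
```

Call:
send_rows --pt "0 20 -40 0 0 0" --pt "0 40 -20 0 0 0" --pt "30 40 0 0 0 0" --pt "40 20 0 0 0 0" --pt "40 0 0 0 0 0"

```text
time: 7.22
tool_pos: [605.4, -166.7, 147.5]
tcp_rot: [180.0, -0.0, 1.9]
ft_force: [-0.1, -0.9, 0.2]
finger_gap: -0.0
grip_force: 0.0
```

Call:
send_rows --pt "35 0 0 0 0 0" --pt "0 0 0 0 0 0" --pt "0 0 0 0 0 0"

```text
time: 7.6
tool_pos: [638.7, -163.2, 146.9]
tcp_rot: [-180.0, 0.1, 2.1]
ft_force: [-0.3, 0.2, -0.4]
finger_gap: -0.1
grip_force: 0.0
```

Run:
```python
from h import *
q=snap('scene','s5');s=snap('top','t5')
cv2.imwrite('pics/c5.png',np.hstack([cv2.resize(q['img'][200:300,195:295],(400,400),interpolation=2),cv2.resize(s['img'][110:230,230:350],(400,400),interpolation=2)]))
print(r.sense()['tool_pos'])
```

```text
[ 638.64352338 -163.42580005  147.43492307]
```

View pics/c5.png

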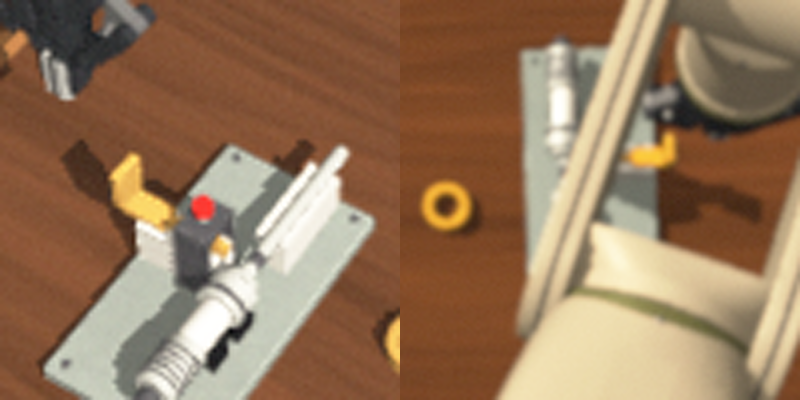

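The rod is still home (left panel, collar at the socket near (240,275)) and the slide is still out. I'll turn the tool 90° so the narrow finger edge faces cradle +y and the wide knuckles stay clear of the pin knob. Then I'll descend.

Call:
send_rows --pt "0 0 0 0 0 -0.175" --pt "0 0 0 0 0 -0.175" --pt "0 0 0 0 0 -0.175" --pt "0 0 0 0 0 -0.175" --pt "0 0 0 0 0 -0.175"

```text
time: 8.32
tool_pos: [638.8, -163.5, 147.9]
tcp_rot: [180.0, -0.0, 52.5]
ft_force: [0.1, -0.2, 0.3]
finger_gap: -0.1
grip_force: 0.0
```

Call:
send_rows --pt "0 0 0 0 0 -0.175" --pt "0 0 0 0 0 -0.175" --pt "0 0 0 0 0 -0.175" --pt "0 0 0 0 0 -0.171" --pt "0 0 0 0 0 0"

```text
time: 8.95
tool_pos: [638.9, -163.5, 147.8]
tcp_rot: [180.0, 0.0, 92.0]
ft_force: [0.0, -0.6, 1.3]
finger_gap: 0.0
grip_force: 0.0
```

Call:
send_rows --pt "0 0 30 0 0 0" --pt "0 0 30 0 0 0" --pt "0 0 13 0 0 0" --pt "0 0 0 0 0 0"

```text
time: 9.45
tool_pos: [638.6, -163.1, 73.4]
tcp_rot: [-179.9, -0.0, 92.0]
ft_force: [-0.5, -0.2, 0.1]
finger_gap: 0.1
grip_force: 0.0
```

Call:
send_rows --pt "8 0 0 0 0 0" --pt "5 0 0 0 0 0" --pt "4 0 0 0 0 0" --pt "4 0 0 0 0 0" --pt "4 0 0 0 0 0"

```text
time: 10.07
tool_pos: [639.1, -139.4, 75.1]
tcp_rot: [179.9, 0.1, 92.0]
ft_force: [0.7, -6.2, 1.6]
finger_gap: -0.2
grip_force: 3.0
```

Call:
send_rows --pt "4 0 0 0 0 0" --pt "4 0 0 0 0 0" --pt "4 0 0 0 0 0" --pt "4 0 0 0 0 0" --pt "0 0 0 0 0 0"

```text
time: 10.7
tool_pos: [638.6, -123.3, 75.1]
tcp_rot: [179.9, 0.1, 92.0]
ft_force: [0.3, -5.3, 2.0]
finger_gap: -0.4
grip_force: 2.6
```

Call:
send_rows --pt "4 0 0 0 0 0" --pt "4 0 0 0 0 0" --pt "3 0 0 0 0 0" --pt "0 0 0 0 0 0"

```text
time: 11.2
tool_pos: [638.2, -112.7, 75.1]
tcp_rot: [179.9, 0.1, 92.0]
ft_force: [0.0, -6.6, 1.7]
finger_gap: 0.3
grip_force: 3.3
```

Run:
```python
from h import *
a=pickle.load(open('s5.pkl','rb'))
q=snap('scene','s6')
f=lambda s:cv2.resize(s['img'][220:290,210:280],(400,400),interpolation=2)
cv2.imwrite('pics/c6.png',np.hstack([f(a),f(q)]))
```

```text
(no output)
```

View pics/c6.png

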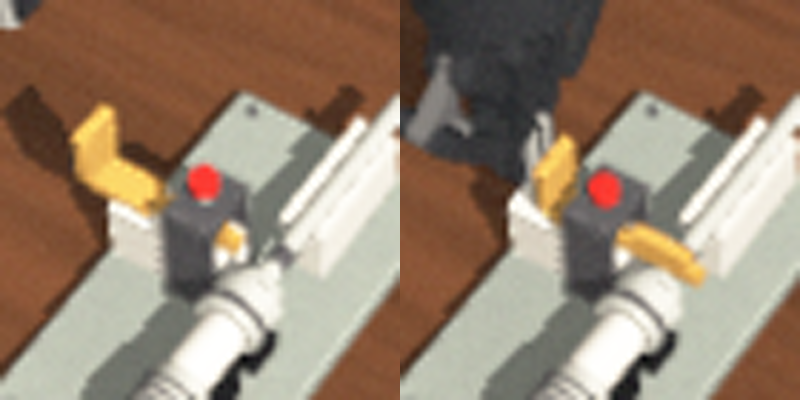

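The red knob sits lower, at (605,190) against (205,182), and its pale stem no longer shows, so the pin has dropped. The tongue is across the rod behind the collar. I'll ease back, let go and rise.

Call:
send_rows --pt "-4 0 0 0 0 0" --pt "-4 0 0 0 0 0" --pt "-4 0 0 0 0 0" --pt "-4 0 0 0 0 0" --pt "-6 0 0 0 0 0"

```text
time: 11.88
tool_pos: [638.3, -133.1, 74.0]
tcp_rot: [-180.0, -0.0, 92.1]
ft_force: [0.9, -0.1, -0.5]
finger_gap: -0.1
grip_force: 0.0
```

Call:
send_rows --pt "-10 0 0 0 0 0" --pt "-20 0 0 0 0 0" --pt "0 0 -40 0 0 0" --pt "0 0 -40 0 0 0" --pt "0 0 0 0 0 0"

```text
time: 12.5
tool_pos: [642.3, -165.7, 159.6]
tcp_rot: [179.6, 0.2, 92.0]
ft_force: [0.2, 0.8, 0.1]
finger_gap: 0.1
grip_force: 0.0
```

Run:
```python
from h import *
q=snap('scene','s7'); a=pickle.load(open('s1.pkl','rb'))
cv2.imwrite('pics/c7.png',cv2.resize(q['img'][215:295,205:305],(750,600),interpolation=2))
for s in (a,q):
    W=cloud(s);h=cv2.cvtColor(s['img'],cv2.COLOR_BGR2HSV).astype(int)
    m=np.zeros((420,560),bool);m[220:295,205:290]=1
    b=m&(abs(h[...,0]-22)<7)&(h[...,1]>120)&(h[...,2]>140)&(W[...,2]>78)
    k=m&((h[...,0]<5)|(h[...,0]>175))&(h[...,1]>190)&(W[...,2]>60)
    print('tab',np.median(W[b],0).round(1),b.sum(),'knob',np.median(W[k],0).round(1),np.percentile(W[k][:,2],90))
print(r.sense()['time'],r.sense()['ft_force'])
```

```text
tab [ 638.2 -127.2   90. ] 47 knob [636.4 -72.   95.5] 97.65375597641071
tab [ 639.5 -107.7   89.8] 44 knob [636.3 -71.7  90.2] 92.03736130790085
12.55 [-0.26238574  0.34674539  0.47742931]
```

View pics/c7.png

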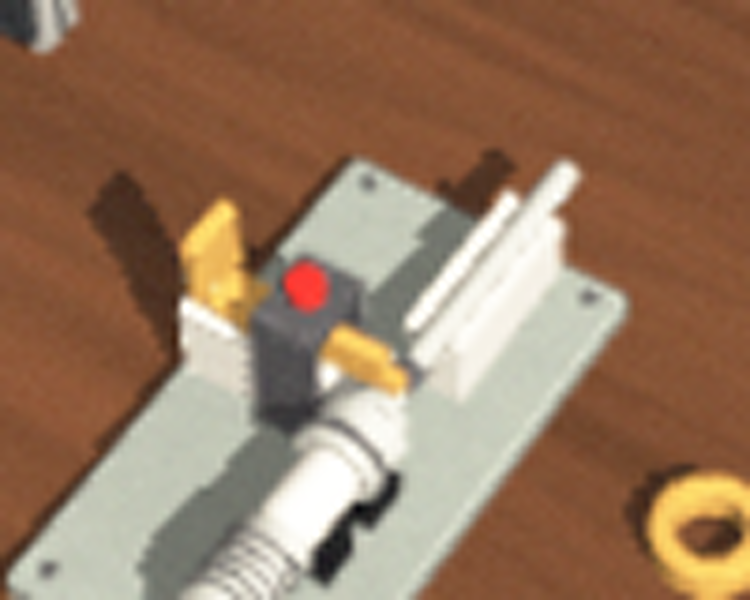

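The tab stands at +19.5 mm of travel and the knob is about 5.5 mm lower. The tongue lies across the rod behind the collar, near (380,365), and the tool is clear of everything, so I'll hand in.

```bash
python3 -c "
from h import *
print(r.hand_in())"
```

```text
the job is handed in; nothing more can be done
None
```

I pushed the rod home against the socket, latched the slide at about 19.5 mm with the stop pin dropped, moved the tool clear of everything, and handed the job in at 12.6 s; no verdict came back.

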